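Dock the sample carriage and kick its brake down

ROBOT

A 6-joint arm with a two-finger parallel gripper is mounted at the origin on the work surface. World frame = base frame: x ahead of the robot, y to its left, z up, the work surface at z = 0. Lengths are in m, angles in rad, forces in N, time in s.
With the tool pointing down it reaches from about 0.275 to 0.85 m from the base axis. Payload 5.2 kg.
Tool frame: the origin (TCP) lies between the finger pads; the fingertips stand 19 mm ahead of it and the grasp point (between the pads) is the TCP; z points along the fingers, y is the line along which they close (so a half turn about z gives the same grasp; the last joint's range is limited). The gripper opens to 85 mm and grips with 20 to 120 N. Pads are 22 mm wide; open, the fingers measure 114 mm over their backs; the gripper's body (76 mm by 85 mm) begins 54 mm behind the grasp point. The pads swing forward as they close: fully open they stand 13 mm farther back than shut.
Start: joints at [-1.527, 0.259, 1.535, -0, 1.348, -0.203], TCP at [0.134, -0.533, 0.25] pointing down, gripper open.
Joint ranges: [-3.14, 3.14], [-0.91, 2.08], [0.19, 2.58], [-1.22, 4.36], [0.22, 2.71], [-3.12, 3.12]. Speed limits (rad/s): [2.57, 2.57, 3.14, 3.14, 3.14, 3.14].

INTERFACE

Orientations are given as a unit quaternion [w, x, y, z].
In Python, from workcell import robot gives the robot as it stands.
- The arm moves only by the shell command python3 -m pendant 'ROWS' [OPENING]. ROWS is JSON, a list of rows, each a list of 6 numbers: the shift along the tool's x, y, z normalised to -1 to 1, where 1 is 0.15 m, then the turn, a rotation vector about the tool's x, y, z normalised to -1 to 1, where 1 is 360 degrees. In form: [[dx, dy, dz, wx, wy, wz], ...]. A call has 1 to 12 rows; each row is the pose to reach, as a shift and turn from the pose commanded when the call began, along the tool's axes at that moment, turning the shorter way round; what a row does not reach only later rows make up. A row lasts 1/12 s, in which the tool goes at most 41.7 mm and 7.16 degrees, less where a joint would pass 70% of its speed; a pose out of reach is approached as far as the arm can. A call with a number of a shift or a turn outside -1 to 1 is refused whole. A call with a gripper value outside its range is refused whole. OPENING is the closure, from -1 (fully open) to 1 (shut), set as the call begins (- or left out, the last holds). The fingers move at their own pace and stop on an object; the grip force is fixed at half the most. Time passes only in rows, so rows that repeat a pose let the fingers close. It gives the time, the measured TCP pose, the force, the opening and the grip force at its end, in the units of the state.
- robot.get_obs(): the state, without advancing time (a new reading comes with each control period).
- robot.camera(name): name is "scene" or "side" or "wrist"; returns the picture (400x640x3 uint8, red, green, blue); there is no depth.
- robot.camera_info(name): a dict with "mtx" (3x3 intrinsics, pixels), "dist" ([k1, k2, p1, p2, k3] as OpenCV has them; the pictures are not rectified), "T" (4x4, takes a point from camera to world coordinates). Camera axes: x right, y down, z forward; pixel columns grow to the right and rows downward; lengths in m; the calibration is good to about 2 mm. A picture is of the moment at which its call begins: read the wrist's pose just before it. camera_info takes no time and is no camera call; for the wrist camera it gives the pose at the moment of the call.
- robot.close_job(): hands the job in; it is judged then, once.
Trained networks look in the newest picture that a camera, given by its name, has taken for a name from the list of things; names that differ only in an ending like _2 or _b are one class to them, and where a whole thing is asked for, a point or a joint stands for the part that bears it (a point fixed in the world has none). Each returns a list of dicts, best first, with "confidence" (0 to 1); they miss things now and then, are a little off and sometimes report something else, mostly with a low value. They report only what shows in the picture. A call takes as long as a camera call.
- robot.look_for(label, camera): "point" ([column, row] in pixels, amid what is visible of it).
- robot.regions_of(label, camera): "pixels" (400x640 bool, what is visible of it) and "point" ([column, row] in pixels, amid what is visible of it).
The state is a dict: "time": time; "qpos": joint angles; "qd": joint speeds; "joint_efforts": joint torques, N m; "tool_pos": TCP position; "orientation": TCP orientation; "ft_force": force on the tool from outside, world axes, zero at the start; "ft_torque": the same for the moment, N m; "gripper_width": finger opening in m; "gripper_force": force on a finger pad.
Only numpy, scipy, OpenCV 4.12 (cv2) and the standard library are available. Lean on these libraries where they do the work, as an engineer would, in place of code of your own. Each camera call takes 0.05 s, during which the arm holds its last target. There are 200 camera calls.

TASK

The sample carriage is parked on its rails with the kick-down brake on. Flick the brake lever fully up to release it, run the carriage along the rails to the docking block and press it gently home until the sprung buffer bottoms out, then, while keeping it there, push the lever down until the brake holds the carriage docked by itself. Do not ram the buffer, do not force the brake, and leave the other things on the counter where they are.

Things in the scene. Friction and masses are not known exactly. Their poses are not given: they have to be found in the camera images.
- track: Grey rail bed fixed to the counter, 190 mm wide (x) and 440 mm long (y), 10 mm thick with two steel rails (tops 20 mm above the counter). Origin at counter level; it spans x -115 to +75 mm, y -200 to +240 mm. The carriage runs along +y to the docking block; the -x side, with the lever, faces the robot. Along the -x side lies a raised strip 24 mm wide (x from -92 to -68 mm), top at 26 mm, on which the brake shoe presses.
- carriage (a joint): Position of the sample carriage along the rails (m), growing along the track's +y; its centre lies at track y = -0.09 + this value. The carriage is an aluminium plate, 115 x 140 mm, with a white rack of two rows of five short tubes on it (tops 98 mm above the counter); about 1 kg; with the brake off it takes 1.5 to 2.5 N to slide and stays where it is left. With the brake on, it is held against 12 N or more. It is pushed by its lever or its plate.
- nose: Upright steel plate, 50 x 6 x 30 mm, on the carriage's +y end; it is what meets the buffer. Origin at its centre, so its face is 3 mm further along the track's +y. It must never feel more than 25 N.
- lever (a joint): Angle (rad) of the brake lever, hinged on the carriage's -x side about a level axis along the track's y: 0 = down, shoe flat on the strip, brake on; 0.8 = fully up, brake off (a rigid stop). A spring snaps it over centre (at about 0.5): it stays down or up by itself; it takes about 8 N at the roller to leave either end, less and less towards centre, past which it pulls away by itself.
- grip (a point): Centre of the rubber roller at the free end of the lever: 18 mm in diameter, 32 mm long along the track's y, flat-ended, rigid on the lever; 34 mm above the counter when down and 97 mm when up, with nothing beside it within 60 mm. It can be held by its two flat ends from above and turned between the fingers.
- hinge (a point): Centre of the lever's hinge on the carriage, 40 mm above the counter. The roller's centre lies 85 mm towards the track's -x and 6 mm lower at lever angle 0, and swings about this point with the lever angle.
- shoe: Round rubber shoe (14 mm thick, 42 mm long along the track's y) under the lever, 30 mm from the hinge; origin at its sole. It presses on the strip with 20 to 35 N when the lever is down on its own, and with 3 N more for each N put on the roller. More than 110 N is forcing it.
- stop: Docking block clamped across the rails, 80 x 30 x 50 mm, grey, with a small black clamp knob on top. Origin in the centre of its underside, on the rails; it stands square to the track. From its -y face stands a buffer screw with a sprung plunger, at the nose's height. The screw is set anew each time: the plunger's face is anywhere from 28 to 52 mm from the origin towards the track's -y.
- plunger (a joint): How far the buffer's plunger is pressed in (m): 0 = out, 0.008 = bottomed out (rigid). It pushes back with about 2.6 N at first and 5 N at the bottom, which drives an unbraked carriage back out.
- reagent: Bystander, to be left alone: white-capped reagent jar, 44 mm in diameter, 75 mm tall, standing close behind the rail bed. Origin at its underside.
- slidebox: Bystander, to be left alone: plain cardboard slide box, 55 x 85 x 35 mm, close behind the rail bed. Origin at its underside.
- dish: Bystander, to be left alone: flat lidded petri dish, 88 mm in diameter, 15 mm tall, in front of the rail bed's undocked end. Origin at its underside.
- marker: Bystander, to be left alone: marker pen lying down, 138 mm long, 16 mm thick, in front of the rail bed's docking end. Origin at its underside.
- pipette: Bystander, to be left alone: hand pipette lying down, about 235 mm long, 24 mm thick, left of the rail bed. Origin at its underside.
- tipbox: Bystander, to be left alone: open grey tip box, 85 x 120 x 50 mm, right of the rail bed. Origin at its underside.
- beaker: Bystander, to be left alone: small glass beaker, 60 mm in diameter, 80 mm tall, left of the rail bed. Origin at its underside.

How it is judged:
By the outcome, as a careful person would: the job done as asked, in the order asked, and still so for the second after the job is handed in, with the robot touching nothing.
It also fails if it takes over 54 s, if anything falls off the work surface, if the arm or the gripper's body presses on something with over 40 N, if the wrist force passes 120 N, or if a joint passes its speed limit or range.

## Working session

There is one attempt and no reset: what is moved stays moved. The work goes in short steps, Python scripts to look and compute and a shell command to move; the robot and the scene stay as the last step left them, time stands still between calls to the robot, and variables do not carry over. Pictures are saved under pics/ and viewed, at most 14 in all, crops included, and the job is handed in when it is done.

```bash
mkdir -p pics; ls; cat > h.py <<'E'
import numpy as np, cv2
from workcell import robot
def snap(n,f=None):
    im=robot.camera(n); i=robot.camera_info(n)
    if f: cv2.imwrite('pics/'+f,cv2.cvtColor(im,cv2.COLOR_RGB2BGR))
    return im,i
def ray(i,p):
    u=cv2.undistortPoints(np.array([[p]],float),np.array(i['mtx'],float),np.array(i['dist'],float))[0,0]
    T=np.array(i['T']); return T[:3,3],T[:3,:3]@np.array([u[0],u[1],1])
def atz(i,p,z):
    o,d=ray(i,p); return o+d*(z-o[2])/d[2]
def tri(rs):
    A=np.zeros((3,3));b=np.zeros(3)
    for o,d in rs:
        d=d/np.linalg.norm(d);M=np.eye(3)-np.outer(d,d);A+=M;b+=M@o
    x=np.linalg.solve(A,b)
    return x,[float(np.linalg.norm((np.eye(3)-np.outer(d,d)/(d@d))@(x-o))) for o,d in rs]
def proj(i,P):
    T=np.linalg.inv(np.array(i['T'])); 
    return cv2.projectPoints(np.atleast_2d(np.array(P,float)),cv2.Rodrigues(T[:3,:3])[0],T[:3,3],np.array(i['mtx'],float),np.array(i['dist'],float))[0][:,0]
E
python3 - <<'E'
from h import *
np.set_printoptions(precision=4,suppress=True)
a={}
for n in('scene','side','wrist'):
    im,i=snap(n,n+'0.png');a[n]=i;print(n,np.array(i['T'])[:3])
for l in('grip','hinge','nose','stop','plunger','shoe'):
    rs=[]
    for n in('scene','side','wrist'):
        r=robot.look_for(l,n)[:1]
        if r: print(l,n,np.round(r[0]['point']),round(r[0]['confidence'],2)); rs.append(ray(a[n],r[0]['point'])) if r[0]['confidence']>.4 else 0
    if len(rs)>1: print(l,*tri(rs))
o=robot.get_obs();print(o)
E
```

```text
pics
scene [[ 0.6551  0.4269 -0.6234  1.2517]
 [ 0.7555 -0.3626  0.5456 -0.5372]
 [ 0.0069 -0.8284 -0.5601  0.6614]]
side [[-0.9209 -0.2632  0.2875  0.284 ]
 [-0.3895  0.646  -0.6564  0.7866]
 [-0.0129 -0.7165 -0.6975  0.8771]]
wrist [[ 0.2446 -0.9202 -0.3056  0.2127]
 [-0.9696 -0.2328 -0.0753 -0.5132]
 [-0.0018  0.3147 -0.9492  0.3725]]
grip scene [257. 216.] 0.71
hinge scene [274. 232.] 0.94
hinge side [327. 179.] 0.64
hinge [ 0.629  -0.1292  0.0427] [0.011721248146933002, 0.011721248146933016]
nose side [296. 382.] 0.6
stop scene [357. 195.] 0.76
stop side [294. 233.] 0.87
stop [0.6356 0.1494 0.0486] [0.0057057994349669254, 0.005705799434967014]
plunger scene [346. 201.] 0.5
shoe side [324. 192.] 0.44
{'time': 1.05, 'qpos': array([-1.5268,  0.2586,  1.535 , -0.    ,  1.348 , -0.2028]), 'qd': array([-0.0001, -0.0006,  0.0007, -0.0002, -0.0016,  0.0004]), 'joint_efforts': array([ -0.0005, -44.5935, -29.0898,  -0.0006,   0.0008,   0.    ]), 'tool_pos': array([ 0.1344, -0.5333,  0.2503]), 'orientation': array([ 0.    ,  0.9924,  0.1231, -0.    ]), 'ft_force': array([-0.4668,  0.106 , -0.1014]), 'ft_torque': array([ 0.0144,  0.0103, -0.005 ]), 'gripper_force': 0.0, 'gripper_width': 0.08541304039872484}
```

View pics/scene0.png

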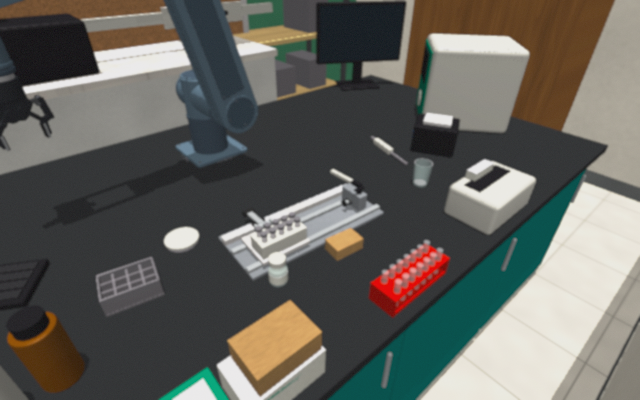

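View pics/side0.png

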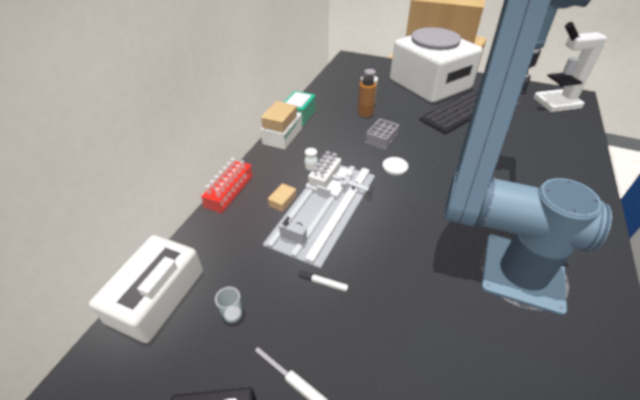

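The scene picture shows the track with the lever roller near (248,213) and the docking block near (355,195). In the side view the lever is at about (365,185) and the block at about (294,230). Next I'll work out the track pose from its corners.

```bash
python3 - <<'E'
from h import *
np.set_printoptions(precision=4,suppress=True)
L=np.array([[-.115,-.2],[-.115,.24],[.075,.24],[.075,-.2]])
from scipy.optimize import least_squares
rg={}
for n in('scene','side'):
    robot.camera(n); i=robot.camera_info(n); r=robot.regions_of('track',n)[0]
    m=r['pixels'].astype(np.uint8); h=cv2.convexHull(np.vstack([c for c in cv2.findContours(m,0,2)[0] if len(c)>20]))
    q=cv2.approxPolyN(h,4) [0] if hasattr(cv2,'approxPolyN') else None
    print(n,r['confidence'],m.sum(),q.tolist()); W=np.array([atz(i,p,.01)[:2] for p in q.astype(float)]); print(W)
    M=(W-W.mean(0)); print('centre',W.mean(0),np.linalg.norm(np.roll(W,1,0)-W,axis=1))
    for l in('grip','lever','stop','carriage'):
        rr=robot.look_for(l,n)[:1]
        for x in rr: print(l,x['confidence'],x['point'],atz(i,x['point'],.035))
E
```

```text
scene 0.96 6441 [[390, 211], [252, 281], [205, 219], [341, 184]]
[[ 0.7263  0.2077]
 [ 0.6958 -0.2547]
 [ 0.406  -0.2284]
 [ 0.5229  0.201 ]]
centre [ 0.5878 -0.0186] [0.2035 0.4634 0.291  0.4451]
grip 0.76 [253.6, 214.8] [ 0.509  -0.1277  0.035 ]
stop 0.16 [181.4, 237.7] [ 0.4717 -0.3231  0.035 ]
carriage 0.93 [273.4, 236.7] [ 0.6227 -0.1401  0.035 ]
side 0.76 5498 [[381, 176], [319, 267], [263, 246], [325, 150]]
[[ 0.4777 -0.2392]
 [ 0.53    0.205 ]
 [ 0.7111  0.1981]
 [ 0.7174 -0.3074]]
centre [ 0.6091 -0.0359] [0.2492 0.4472 0.1812 0.5056]
grip 0.64 [355.2, 183.2] [ 0.5419 -0.1411  0.035 ]
lever 0.62 [357.1, 186.9] [ 0.5301 -0.1258  0.035 ]
stop 0.85 [293.1, 231.6] [0.6425 0.133  0.035 ]
carriage 0.61 [333.2, 178.4] [ 0.619  -0.1364  0.035 ]
```

```bash
P="python3 -m pendant"
python3 -m pendant '[[1,-0.66,0,0,0,0],[1,-0.66,0,0,0,0],[1,-0.66,0,0,0,0],[1,-0.66,0,0,0,0],[1,-0.66,0,0,0,0]]'
python3 -m pendant '[[1,-0.66,0,0,0,0],[1,-0.66,0,0,0,0],[1,-0.66,0,0,0,0],[1,-0.66,0,0,0,0],[1,-0.66,0,0,0,0]]'
python3 -m pendant '[[1,-0.66,0,0,0,0.053],[1,-0.66,0,0,0,0.053],[1,-0.66,0,0,0,0.053],[1,-0.66,0,0,0,0.053],[1,-0.66,0,0,0,0.053],[1,-0.66,0,0,0,0.053],[1,-0.66,0,0,0,0.053],[1,-0.66,0,0,0,0.053]]'
python3 - <<'E'
from h import *
np.set_printoptions(precision=4,suppress=True)
im,i=snap('wrist','w1.png')
o=robot.get_obs();print(o['tool_pos'],o['orientation'],o['ft_force'])
for l in('grip','hinge','shoe','nose'):
    for x in robot.look_for(l,'wrist')[:1]: print(l,x['confidence'],x['point'],atz(i,x['point'],.034))
E
```

```text
time: 2.07
tool_pos: [0.2582, -0.3964, 0.2504]
orientation: [-0.001, 0.992, 0.124, 0.001]
ft_force: [-0.1, 0.6, -0.5]
gripper_width: 0.0855
gripper_force: 0.0
time: 2.48
tool_pos: [0.3794, -0.2643, 0.2506]
orientation: [-0.001, 0.992, 0.125, 0.001]
ft_force: [-0.3, -0.7, 0.6]
gripper_width: 0.0858
gripper_force: 0.0
time: 3.15
tool_pos: [0.4979, -0.1358, 0.2501]
orientation: [0.0, 0.999, -0.043, -0.0]
ft_force: [-0.4, -0.8, 0.4]
gripper_width: 0.0856
gripper_force: 0.0
[ 0.4976 -0.1362  0.2502] [ 0.0002  0.9991 -0.0433 -0.0003] [ 0.1939 -0.9379  0.1668]
grip 0.63 [309.6, 141.6] [ 0.5403 -0.1348  0.034 ]
hinge 0.77 [308.2, 60.9] [ 0.6241 -0.141   0.034 ]
shoe 0.6 [304.4, 138.0] [ 0.5448 -0.1294  0.034 ]
nose 0.94 [236.5, 69.2] [ 0.623  -0.0645  0.034 ]
```

View pics/w1.png

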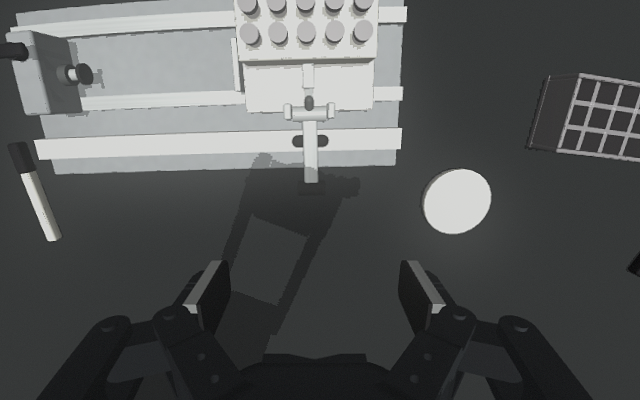

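The wrist view shows the black roller at about (312,188), the hinge cross-bar at (310,112), the shoe at (310,140), the nose at (237,65), and the plunger tip at about (90,74). The strip edges run almost level across the picture.

```bash
python3 - <<'E'
from h import *
np.set_printoptions(precision=4,suppress=True)
im,i=snap('wrist')
for n,p,z in(('roller',(312,188),.034),('hinge',(310,108),.044),('stripR',(400,148),.026),('stripL',(40,159),.026),('plungertip',(92,74),.035),('noseL',(236,65),.035),('shoe',(310,140),.034)): print(n,atz(i,p,z))
a=atz(i,(38,140),.026);b=atz(i,(400,129),.026);print('yaw far edge',np.degrees(np.arctan2(-(a-b)[0],(a-b)[1])))
a=atz(i,(40,159),.026);b=atz(i,(400,149),.026);print('yaw near edge',np.degrees(np.arctan2(-(a-b)[0],(a-b)[1])))
c=im[100:220,250:370];c=cv2.convertScaleAbs(c,alpha=3,beta=0);cv2.imwrite('pics/c1.png',cv2.resize(c[...,::-1],None,fx=4,fy=4))
E
```

```text
roller [ 0.4862 -0.1328  0.034 ]
hinge [ 0.5768 -0.1389  0.044 ]
stripR [ 0.5233 -0.2393  0.026 ]
stripL [0.551  0.1975 0.026 ]
plungertip [0.6359 0.094  0.035 ]
noseL [ 0.6274 -0.0651  0.035 ]
shoe [ 0.5422 -0.1356  0.034 ]
yaw far edge -3.79776348091113
yaw near edge -3.784332887328914
```

View pics/c1.png

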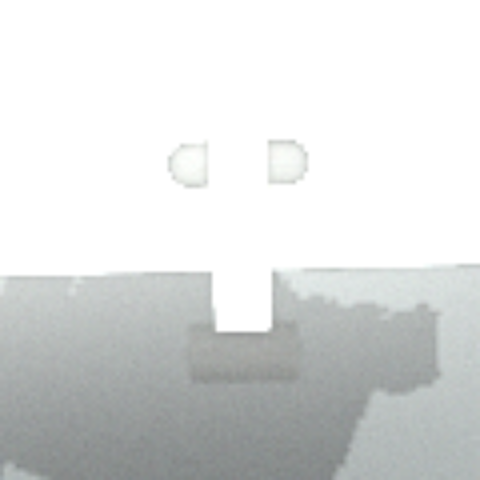

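```bash
python3 -m pendant '[[-0.076,-0.018,0.87,0,0,-0.0033],[-0.076,-0.018,0.87,0,0,-0.0033],[-0.076,-0.018,0.87,0,0,-0.0033],[-0.076,-0.018,0.87,0,0,-0.0033],[-0.076,-0.018,0.87,0,0,-0.0033],[-0.076,-0.018,0.87,0,0,-0.0033]]'
python3 - <<'E'
from h import *
im,i=snap('wrist')
o=robot.get_obs();print(o['tool_pos'],o['orientation'])
c=np.round(proj(i,[.4865,-.1325,.034])[0]).astype(int);print(c)
x0,y0=max(c[0]-80,0),max(c[1]-60,0)
c=im[y0:y0+120,x0:x0+160];print(x0,y0);c=cv2.convertScaleAbs(c,alpha=3,beta=0);cv2.imwrite('pics/c2.png',cv2.resize(c[...,::-1],None,fx=4,fy=4))
E
```

```text
time: 3.95
tool_pos: [0.488, -0.1326, 0.1212]
orientation: [0.0, 0.999, -0.033, 0.001]
ft_force: [0.7, 0.7, 0.7]
gripper_width: 0.0852
gripper_force: 0.0
[ 0.48888882 -0.13292552  0.12214168] [ 8.83809029e-04  9.99454663e-01 -3.29571428e-02  1.84983271e-03]
[314 221]
234 161
```

View pics/c2.png

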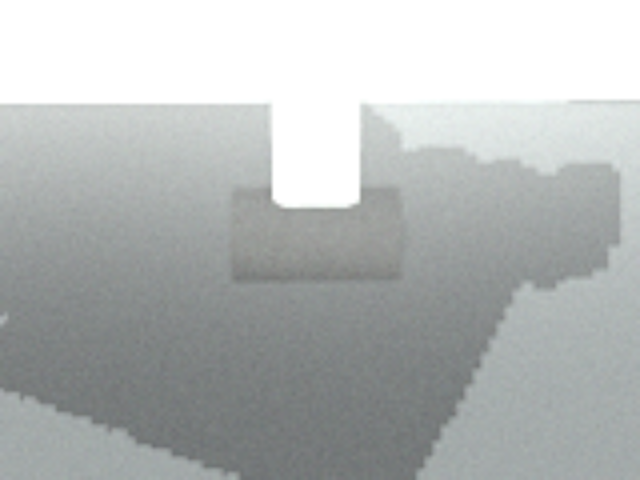

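```bash
python3 - <<'E'
from h import *
np.set_printoptions(precision=4,suppress=True)
i=robot.camera_info('wrist');T=np.array(i['T']);o=robot.get_obs()
for z in(.03,.034,.038):
    print(z,atz(i,(313.2,219.5),z), np.linalg.norm(atz(i,(292,219.5),z)-atz(i,(334.3,219.5),z)))
# first view: camera offset in tool frame same -> origin; rays by pts at z=.034
from scipy.spatial.transform import Rotation as R
q=lambda w:R.from_quat([w[1],w[2],w[3],w[0]]).as_matrix()
Ro=q(o['orientation']);Rc=Ro.T@T[:3,:3];tc=Ro.T@(T[:3,3]-o['tool_pos'])
R1=q([.0002,.9991,-.0433,-.0003]);j=dict(i);T1=np.eye(4);T1[:3,:3]=R1@Rc;T1[:3,3]=np.array([.4976,-.1362,.2502])+R1@tc;j['T']=T1
print(tri([ray(i,(313.2,219.5)),ray(j,(311.2,188.2))]),o['tool_pos'])
E
```

```text
0.03 [ 0.486  -0.1321  0.03  ] 0.032919822392562914
0.034 [ 0.4875 -0.1322  0.034 ] 0.0323082295853176
0.038 [ 0.4891 -0.1323  0.038 ] 0.03169663677807227
(array([ 0.4817, -0.1315,  0.019 ]), [0.00027603801100519235, 0.00027603801100518487]) [ 0.4889 -0.1329  0.1221]
```

```bash
python3 -m pendant '[[0,0,0.1,0,0,0],[0,0,0.25,0,0,0],[0,0,0.4,0,0,0],[0,0,0.5,0,0,0],[0,0,0.56,0,0,0],[0,0,0.56,0,0,0],[0,0,0.56,0,0,0],[0,0,0.56,0,0,0]]'
python3 - <<'E'
from h import *
np.set_printoptions(precision=4,suppress=True)
im,i=snap('wrist','w3.png');o=robot.get_obs()
print(o['tool_pos'],o['orientation'],o['ft_force'],proj(i,[o['tool_pos']]))
E
```

```text
time: 4.67
tool_pos: [0.4885, -0.1325, 0.0375]
orientation: [0.001, 0.999, -0.033, 0.002]
ft_force: [-1.1, 0.1, -0.4]
gripper_width: 0.0858
gripper_force: 0.0
[ 0.4884 -0.1324  0.0374] [ 0.0007  0.9995 -0.0327  0.0014] [ 0.0624 -0.7514  0.106 ] [[314.2734 282.9712]]
```

View pics/w3.png

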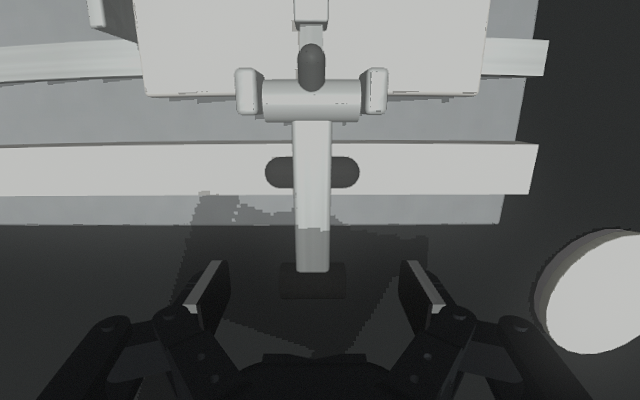

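Roller at (313,281) and the TCP projects to (314,283), so it's centred. Closing.

```bash
python3 -m pendant '[[0,0,0,0,0,0],[0,0,0,0,0,0],[0,0,0,0,0,0],[0,0,0,0,0,0],[0,0,0,0,0,0],[0,0,0,0,0,0],[0,0,0,0,0,0],[0,0,0,0,0,0]]' 1
```

```text
time: 5.38
tool_pos: [0.4872, -0.132, 0.036]
orientation: [0.0, 0.999, -0.033, 0.0]
ft_force: [-0.5, -1.3, 2.5]
gripper_width: 0.0308
gripper_force: 60.2
```

```bash
python3 -m pendant '[[0,0,-0.03,0,0,0],[0,0,-0.057,0,0,0],[0.003,0,-0.113,0,0,0],[0.013,0,-0.169,0,0,0],[0.029,0,-0.224,0,0,0],[0.05,0,-0.277,0,0,0],[0.077,0,-0.327,0,0,0],[0.107,0,-0.374,0,0,0],[0.143,0,-0.415,0,0,0],[0.143,0,-0.419,0,0,0],[0.143,0,-0.419,0,0,0],[0.143,0,-0.419,0,0,0]]'
python3 -c "
from workcell import robot
o=robot.get_obs();print(o['tool_pos'],o['ft_force'],o['gripper_width'])"
```

```text
time: 6.38
tool_pos: [0.5088, -0.1331, 0.0994]
orientation: [0.0, 0.999, -0.033, 0.001]
ft_force: [-2.6, 1.1, 3.6]
gripper_width: 0.0306
gripper_force: 59.9
[ 0.50881752 -0.1331469   0.09937615] [-2.62478303  1.07547811  3.60203412] 0.030642408418277926
```

```bash
python3 -m pendant '[[0.004,0,-0.005,0,0,0],[0.004,0,-0.005,0,0,0],[0.004,0,-0.005,0,0,0]]'; python3 -m pendant '[[0.004,0,-0.005,0,0,0],[0.004,0,-0.005,0,0,0],[0.004,0,-0.005,0,0,0]]';python3 -m pendant '[[0.004,0,-0.005,0,0,0],[0.004,0,-0.005,0,0,0],[0.004,0,-0.005,0,0,0]]'
```

```text
time: 6.63
tool_pos: [0.509, -0.1332, 0.0996]
orientation: [0.0, 0.999, -0.033, 0.0]
ft_force: [-2.0, 1.0, 3.5]
gripper_width: 0.0311
gripper_force: 60.0
time: 6.88
tool_pos: [0.5094, -0.1332, 0.1]
orientation: [-0.0, 0.999, -0.033, -0.0]
ft_force: [-3.3, 1.0, 2.5]
gripper_width: 0.0307
gripper_force: 59.9
time: 7.13
tool_pos: [0.5099, -0.1332, 0.1006]
orientation: [-0.0, 0.999, -0.033, -0.001]
ft_force: [-4.0, 0.4, 0.9]
gripper_width: 0.0307
gripper_force: 59.8
```

```bash
python3 -m pendant '[[0.007,0,-0.008,0,0,0],[0.007,0,-0.008,0,0,0],[0.007,0,-0.008,0,0,0]]'; python3 -m pendant '[[0.007,0,-0.008,0,0,0],[0.007,0,-0.008,0,0,0],[0.007,0,-0.008,0,0,0]]'
python3 - <<'E'
from h import *
np.set_printoptions(precision=4,suppress=True)
im,i=snap('side');im2,i2=snap('wrist','w4.png');o=robot.get_obs()
print(o['tool_pos'],o['ft_force'],proj(i2,[o['tool_pos']]))
E
```

```text
time: 7.38
tool_pos: [0.5116, -0.1334, 0.1022]
orientation: [0.0, 0.999, -0.032, 0.0]
ft_force: [-1.3, 1.1, 0.7]
gripper_width: 0.0305
gripper_force: 59.6
time: 7.63
tool_pos: [0.5131, -0.1335, 0.1036]
orientation: [0.0, 0.999, -0.033, 0.001]
ft_force: [0.9, -0.1, -0.6]
gripper_width: 0.0306
gripper_force: 59.6
[ 0.513  -0.1335  0.1035] [1.2048 0.8497 0.4963] [[314.2844 282.9514]]
```

View pics/w4.png

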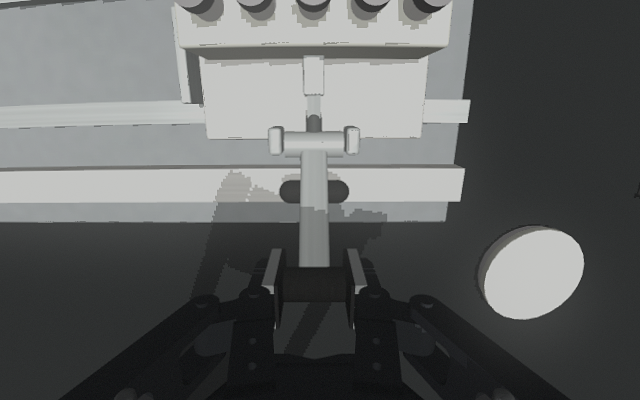

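```bash
python3 - <<'E'
from h import *
np.set_printoptions(precision=4,suppress=True)
i=robot.camera_info('wrist');T=np.array(i['T']);o=robot.get_obs()
j=dict(i);T1=T.copy();T1[:3,3]+=np.array([.4884,-.1324,.0374])-o['tool_pos'];j['T']=T1
h,e=tri([ray(i,(313.5,142)),ray(j,(311.5,100))]);print(h,e)
for t in(np.array([.4872,-.132,.036]),o['tool_pos']):
    d=t-h;print(np.hypot(d[0],d[2]),np.arctan2(d[2],-d[0])+.0705)
for z in (.036,.04,.044): print(atz(i,(313.5,142),z),atz(j,(311.5,100),z))
E
```

```text
[ 0.5715 -0.1368  0.0314] [0.00010531496440850011, 0.00010531496440856114]
0.08446876915616208 0.12465087706902424
0.09283272149734648 0.9590594271023645
[ 0.5721 -0.1369  0.036 ] [ 0.5715 -0.1367  0.036 ]
[ 0.5725 -0.137   0.04  ] [ 0.5714 -0.1367  0.04  ]
[ 0.573 -0.137  0.044] [ 0.5713 -0.1368  0.044 ]
```

```bash
python3 - <<'E'
from h import *
np.set_printoptions(precision=1,suppress=True)
i=robot.camera_info('wrist')
H=np.array([.572,-.1369,.04]);ex=np.array([.998,-.066,0]);ey=np.array([.066,.998,0]);ez=np.array([0,0,1.])
for th in(.5,.6,.7,.8,.9):
    c,s=np.cos(th),np.sin(th)
    f=lambda a,z:H-ex*(a*c-z*s)+ez*(a*s+z*c)
    S=f(.03,-.007);G=f(.085,-.006)
    print(th,proj(i,[S+.021*ey,S-.021*ey,G,G+.016*ey,G-.016*ey]).tolist(),G.round(4))
E
```

```text
0.5 [[279.86793225185227, 192.39384098686182], [346.9988055121137, 192.43829460891038], [313.34291269986886, 283.0302085583077], [286.26076207952, 282.97966528022374], [340.42585934391917, 283.0164517333809]] [ 0.5 -0.1  0.1]
0.6 [[279.29306141998865, 192.18806587112863], [347.5568178309762, 192.2332598548795], [313.3146632019072, 284.59661903891777], [284.86599433805594, 284.54102039307185], [341.76428572676855, 284.5798205026463]] [ 0.5 -0.1  0.1]
0.7 [[278.7021697544283, 191.4682611972963], [348.131048428848, 191.51420992879], [313.28507583747245, 284.6906334774203], [283.35408967919824, 284.63002159289005], [343.2172061351043, 284.6710034279615]] [ 0.5 -0.1  0.1]
0.8 [[278.10085353263673, 190.21553933359164], [348.7160927534967, 190.26224829953574], [313.25436621665875, 283.06901498709453], [281.72808367474295, 283.00375538294406], [344.7820214186414, 283.0470697990222]] [ 0.5 -0.1  0.1]
0.9 [[277.49546930916904, 188.41645088358783], [349.30580152245267, 188.46391560304363], [313.2228652852716, 279.46945757981587], [279.99626760331887, 279.4003864149802], [346.45110705428635, 279.44615214359726]] [ 0.5 -0.1  0.1]
```

```bash
python3 - <<'E'
import cv2
c=cv2.imread('pics/w4.png')[170:320,240:390];cv2.imwrite('pics/c4.png',cv2.resize(cv2.convertScaleAbs(c,alpha=3),None,fx=4,fy=4,interpolation=0))
E
```

```text
(no output)
```

View pics/c4.png

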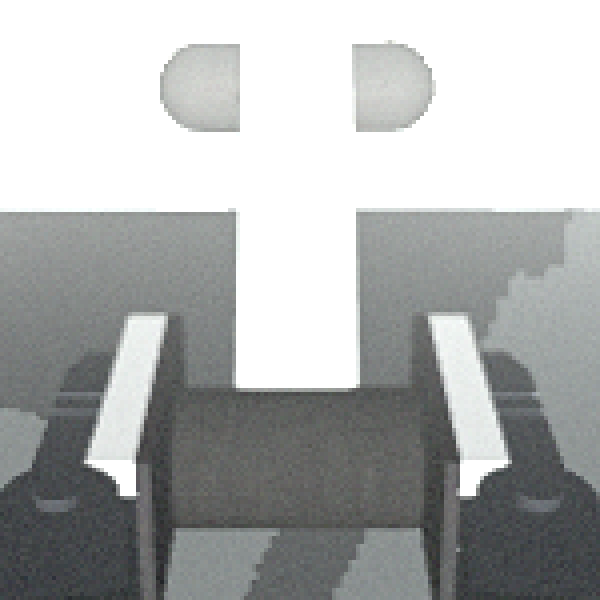

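```bash
python3 -m pendant '[[0,0,0,0,0,0],[0,0,0,0,0,0],[0,0,0,0,0,0],[0,0,0,0,0,0],[0,0,0,0,0,0],[0,0,0,0,0,0]]' -1
python3 - <<'E'
import cv2
from h import *
np.set_printoptions(precision=4,suppress=True)
im,i=snap('wrist','w5.png');o=robot.get_obs();print(o['tool_pos'],o['ft_force'])
c=im[170:320,240:390,::-1];cv2.imwrite('pics/c5.png',cv2.resize(cv2.convertScaleAbs(c,alpha=3),None,fx=4,fy=4,interpolation=0))
E
```

```text
time: 8.23
tool_pos: [0.5124, -0.1334, 0.1034]
orientation: [0.0, 0.999, -0.033, 0.0]
ft_force: [0.8, -0.2, -0.3]
gripper_width: 0.0855
gripper_force: 0.0
[ 0.5124 -0.1334  0.1033] [0.8452 0.3381 0.2901]
```

View pics/c5.png

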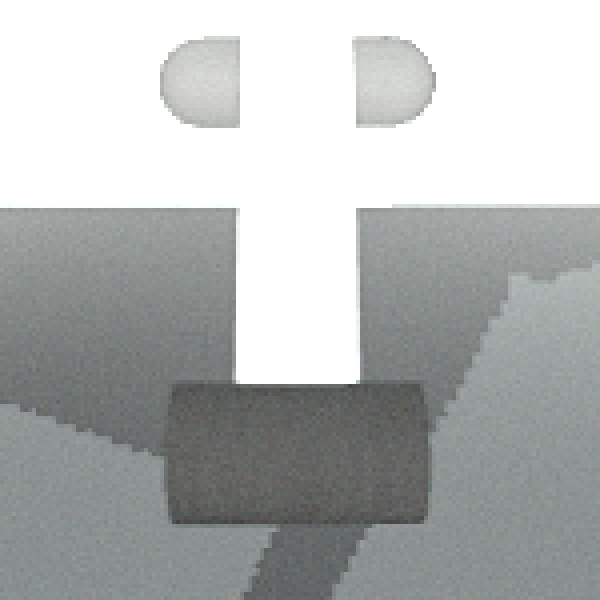

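```bash
python3 -m pendant '[[-0.025,0,0.035,0,0,0],[-0.025,0,0.035,0,0,0],[-0.025,0,0.035,0,0,0]]'; python3 -m pendant '[[0,0,0,0,0,0],[0,0,0,0,0,0],[0,0,0,0,0,0],[0,0,0,0,0,0],[0,0,0,0,0,0],[0,0,0,0,0,0],[0,0,0,0,0,0],[0,0,0,0,0,0]]' 1
```

```text
time: 8.53
tool_pos: [0.508, -0.1329, 0.0975]
orientation: [-0.0, 0.999, -0.033, -0.001]
ft_force: [0.5, 0.6, 1.0]
gripper_width: 0.0852
gripper_force: 0.0
time: 9.2
tool_pos: [0.5087, -0.1332, 0.0983]
orientation: [0.0, 0.999, -0.033, 0.0]
ft_force: [-0.5, 0.4, 3.8]
gripper_width: 0.031
gripper_force: 59.2
```

```bash
python3 -m pendant '[[0,-0.02,0,0,0,0],[0,-0.06,0,0,0,0],[0,-0.12,0,0,0,0],[0,-0.2,0,0,0,0],[0,-0.28,0,0,0,0],[0,-0.36,0,0,0,0],[0,-0.44,0,0,0,0],[0,-0.52,0,0,0,0],[0,-0.6,0,0,0,0],[0,-0.67,0,0,0,0],[0,-0.72,0,0,0,0],[0,-0.75,0,0,0,0]]'; python3 -m pendant '[[0,-0.03,0,0,0,0],[0,-0.06,0,0,0,0],[0,-0.09,0,0,0,0],[0,-0.11,0,0,0,0],[0,-0.13,0,0,0,0],[0,-0.13,0,0,0,0],[0,-0.13,0,0,0,0]]'
python3 - <<'E'
import cv2
from h import *
np.set_printoptions(precision=4,suppress=True)
im,i=snap('wrist','w6.png');o=robot.get_obs();print(o['tool_pos'],o['ft_force'])
E
```

```text
time: 10.2
tool_pos: [0.5158, -0.0188, 0.0983]
orientation: [-0.0, 0.999, -0.032, 0.0]
ft_force: [-1.9, -2.7, 5.7]
gripper_width: 0.0306
gripper_force: 59.6
time: 10.78
tool_pos: [0.5171, 0.0004, 0.0983]
orientation: [-0.001, 0.999, -0.032, 0.0]
ft_force: [-1.7, 1.4, 5.6]
gripper_width: 0.0308
gripper_force: 59.6
[0.5171 0.0004 0.0983] [-0.8695  0.7802  5.9693]
```

View pics/w6.png

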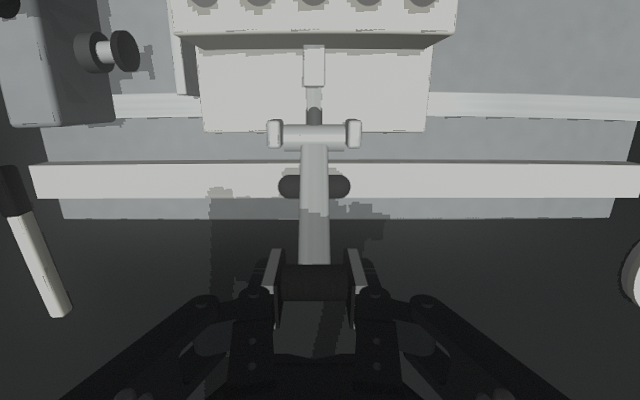

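Plunger face is at about (138,50) and the nose face at about (177,65), leaving a gap of around 25 mm. I'll approach slowly, watching force.

```bash
python3 -m pendant '[[0,-0.03,0,0,0,0],[0,-0.06,0,0,0,0],[0,-0.09,0,0,0,0],[0,-0.11,0,0,0,0],[0,-0.12,0,0,0,0],[0,-0.12,0,0,0,0],[0,-0.12,0,0,0,0]]'|grep -E 'pos|ft'; for k in 1 2 3; do python3 -m pendant '[[0,-0.007,0,0,0,0],[0,-0.013,0,0,0,0],[0,-0.013,0,0,0,0]]'|grep -E 'pos|ft'; done
```

```text
tool_pos: [0.5182, 0.0182, 0.0983]
ft_force: [-2.0, 0.4, 5.8]
tool_pos: [0.5182, 0.0199, 0.0982]
ft_force: [-1.7, -0.0, 4.7]
tool_pos: [0.5184, 0.0218, 0.0983]
ft_force: [-1.8, -0.2, 5.7]
tool_pos: [0.5185, 0.0237, 0.0983]
ft_force: [-1.3, -0.1, 5.4]
```

```bash
for k in 1 2 3 4; do python3 -m pendant '[[0,-0.005,0,0,0,0],[0,-0.01,0,0,0,0],[0,-0.01,0,0,0,0]]'|grep -E 'pos|ft'; done
```

```text
tool_pos: [0.5186, 0.0252, 0.0982]
ft_force: [-1.7, -1.1, 5.9]
tool_pos: [0.5187, 0.0267, 0.0982]
ft_force: [-3.0, -0.7, 5.3]
tool_pos: [0.5188, 0.0281, 0.0983]
ft_force: [-2.2, -0.8, 5.9]
tool_pos: [0.5189, 0.0297, 0.0982]
ft_force: [-2.1, -0.2, 5.4]
```

```bash
for k in 1 2 3 4; do python3 -m pendant '[[0,-0.005,0,0,0,0],[0,-0.01,0,0,0,0],[0,-0.01,0,0,0,0]]'|grep -E 'pos|ft'; done
```

```text
tool_pos: [0.519, 0.0309, 0.0983]
ft_force: [-1.5, -1.3, 5.4]
tool_pos: [0.5191, 0.032, 0.0983]
ft_force: [-1.7, -3.2, 6.2]
tool_pos: [0.5191, 0.0334, 0.0983]
ft_force: [-1.5, -4.0, 5.7]
tool_pos: [0.5192, 0.0348, 0.0983]
ft_force: [-3.0, -5.8, 5.5]
```

```bash
for k in 1 2 3 4; do python3 -m pendant '[[0,-0.004,0,0,0,0],[0,-0.007,0,0,0,0],[0,-0.007,0,0,0,0]]'|grep -E 'pos|ft'; done
```

```text
tool_pos: [0.5193, 0.0357, 0.0983]
ft_force: [-3.1, -4.8, 5.3]
tool_pos: [0.5193, 0.0367, 0.0983]
ft_force: [-3.2, -5.0, 6.0]
tool_pos: [0.5194, 0.0377, 0.0983]
ft_force: [-3.3, -5.4, 5.6]
tool_pos: [0.5195, 0.0387, 0.0983]
ft_force: [-2.7, -6.2, 5.9]
```

```bash
for k in 1 2 3 ; do python3 -m pendant '[[0,-0.004,0,0,0,0],[0,-0.007,0,0,0,0],[0,-0.007,0,0,0,0]]'|grep -E 'pos|ft'; done
```

```text
tool_pos: [0.5195, 0.0392, 0.0983]
ft_force: [-2.9, -8.3, 6.1]
tool_pos: [0.5195, 0.0393, 0.0983]
ft_force: [-3.7, -11.4, 6.4]
tool_pos: [0.5195, 0.0396, 0.0983]
ft_force: [-4.2, -15.8, 5.5]
```

Bottomed out at y≈0.039 with about 14 N. Backing off slightly and swinging the lever down along its arc.

```bash
python3 -m pendant '[[-0.018,0.003,0.022,0,0,0],[-0.036,0.003,0.044,0,0,0],[-0.052,0.003,0.068,0,0,0],[-0.067,0.003,0.092,0,0,0],[-0.067,0.003,0.092,0,0,0]]'|grep -E 'pos|ft'
```

```text
tool_pos: [0.5105, 0.0401, 0.0855]
ft_force: [-3.8, -14.1, 14.0]
```

```bash
python3 -m pendant '[[-0.013,0,0.025,0,0,0],[-0.026,0,0.05,0,0,0],[-0.037,0,0.076,0,0,0],[-0.047,0,0.103,0,0,0],[-0.047,0,0.103,0,0,0]]'|grep -E 'pos|ft'; python3 -m pendant '[[-0.008,0,0.027,0,0,0],[-0.016,0,0.054,0,0,0],[-0.021,0,0.082,0,0,0],[-0.026,0,0.11,0,0,0],[-0.026,0,0.11,0,0,0]]'|grep -E 'pos|ft'
```

```text
tool_pos: [0.5028, 0.0406, 0.0688]
ft_force: [-3.9, -15.1, 5.5]
tool_pos: [0.4985, 0.0409, 0.0515]
ft_force: [-3.9, -15.4, 1.5]
```

```bash
python3 -m pendant '[[-0.003,0,0.028,0,0,0],[-0.005,0,0.056,0,0,0],[-0.004,0,0.085,0,0,0],[-0.003,0,0.1,0,0,0],[-0.003,0,0.11,0,0,0],[-0.003,0,0.11,0,0,0]]'|grep -E 'pos|ft'; python3 -m pendant '[[0,0,0.006,0,0,0],[0,0,0.006,0,0,0],[0,0,0.006,0,0,0]]'|grep -E 'pos|ft'
```

```text
tool_pos: [0.4976, 0.041, 0.0347]
ft_force: [-3.5, -15.1, -3.1]
tool_pos: [0.4977, 0.041, 0.0341]
ft_force: [-3.5, -16.3, -2.6]
```

```bash
for k in 1 2 3; do python3 -m pendant '[[0,0,0.007,0,0,0],[0,0,0.007,0,0,0],[0,0,0.007,0,0,0]]'|grep -E 'pos|ft'; done
```

```text
tool_pos: [0.4977, 0.041, 0.0335]
ft_force: [-4.8, -16.5, 2.3]
tool_pos: [0.4977, 0.041, 0.033]
ft_force: [-6.4, -15.8, 8.3]
tool_pos: [0.4977, 0.041, 0.0326]
ft_force: [-7.9, -16.5, 15.2]
```

```bash
python3 -m pendant '[[0,0,-0.008,0,0,0],[0,0.006,-0.008,0,0,0],[0,0.012,-0.008,0,0,0],[0,0.016,-0.008,0,0,0],[0,0.016,-0.008,0,0,0]]'|grep -E 'pos|ft'; python3 -m pendant '[[0,0,0,0,0,0],[0,0,0,0,0,0],[0,0,0,0,0,0],[0,0,0,0,0,0],[0,0,0,0,0,0],[0,0,0,0,0,0]]' -1
python3 - <<'E'
import cv2
from h import *
im,i=snap('wrist','w7.png')
E
```

```text
tool_pos: [0.4976, 0.0406, 0.0331]
ft_force: [-4.9, -4.5, 6.3]
time: 19.58
tool_pos: [0.4985, 0.0405, 0.0328]
orientation: [-0.0, 0.999, -0.033, -0.0]
ft_force: [0.3, 0.3, -0.6]
gripper_width: 0.0851
gripper_force: 0.0
```

View pics/w7.png

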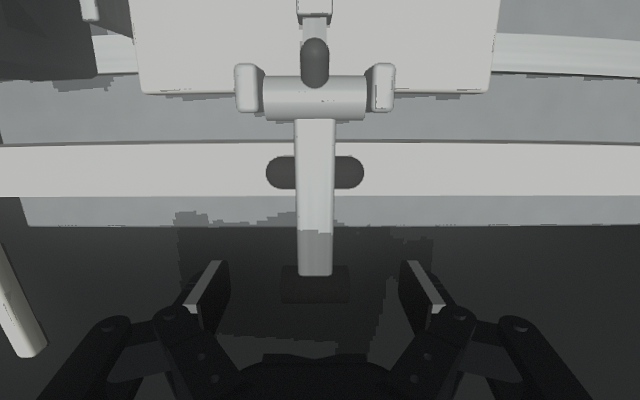

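The lever is down, with the roller at (315,285) and the shoe at (315,172), and it hasn't shifted after release. Retreating straight up and checking the dock.

```bash
python3 -m pendant '[[0,0,-0.1,0,0,0],[0,0,-0.25,0,0,0],[0,0,-0.45,0,0,0],[0,0,-0.7,0,0,0],[0,0,-0.9,0,0,0],[0,0,-1,0,0,0],[0,0,-1,0,0,0],[0,0,-1,0,0,0]]'
python3 - <<'E'
from h import *
im,i=snap('wrist','w8.png')
E
```

```text
time: 20.3
tool_pos: [0.499, 0.0402, 0.1837]
orientation: [0.0, 0.999, -0.033, 0.001]
ft_force: [-0.2, 0.7, -0.9]
gripper_width: 0.0856
gripper_force: 0.0
```

View pics/w8.png

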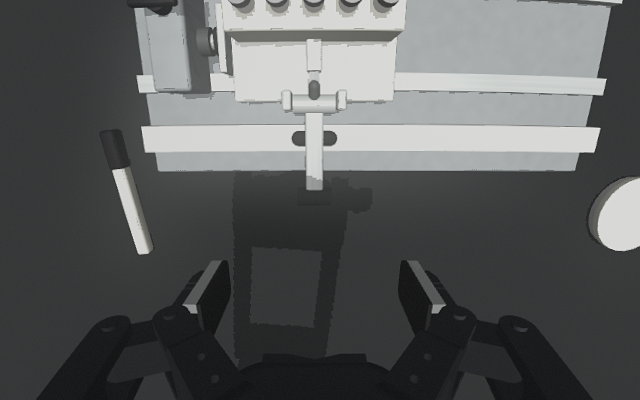

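The nose at (218,50) sits against the plunger at (210,42), which is pressed in. The lever is down and the marker and dish are untouched. Handing in.

```bash
python3 -c "
from workcell import robot
print(robot.close_job())"
```

```text
the job is handed in; nothing more can be done
None
```

I released the brake, docked the carriage with the buffer bottomed out (at most about 16.5 N at the wrist), pushed the lever down so the brake holds it, backed the arm clear with nothing else touched in the views I checked, and handed the job in at about 20 s.

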